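# Refit the upper burr carrier of a coffee grinder

### The arm

A 6-joint arm with a two-finger parallel gripper is mounted at the origin on a cart in front of the work surface, level with it; the furniture and walls round the work are solid. World frame = base frame: x ahead of the robot, y to its left, z up, the work surface at z = 0. Lengths are in m, angles in rad, forces in N, time in s.
With the tool pointing down it reaches from about 0.325 to 0.775 m from the base axis. Payload 5.5 kg.
Tool frame: the origin (TCP) lies midway between the tips of the shut fingers; the grasp point (between the pads) lies 19 mm behind it; y points along the fingers, x is the direction in which the jaws open and shut, and the axes are right-handed (so a half turn about y gives the same grasp; the last joint's range is limited). The gripper opens to 88 mm and grips with 3 to 60 N. Pads are 20 mm wide; open, the fingers measure 115 mm over their backs; the gripper's body (75 mm by 178 mm) begins 61 mm behind the grasp point.
Start: joints at [-1.303, 0.091, 1.231, -0, 1.82, -0.057], TCP at [0.191, -0.569, 0.223] pointing down, gripper open.
Joint ranges: [-2.87, 2.87], [-0.86, 2.18], [0.17, 2.46], [-1.51, 4.65], [0.06, 2.69], [-2.65, 2.65]. Speed limits (rad/s): [2.57, 2.57, 3.01, 3.14, 3.14, 3.14].

### API

Orientations are given as a unit quaternion [x, y, z, w].
In Python, from rig import manip gives the robot as it stands. The module is installed in compiled form; this text tells all that it offers.
- The arm moves only by the tool arm_command, never from a script. Its arguments are lists of equal length, an entry for each row: "hand": the opening, from 0 (shut) to 1 (fully open); "offset": the shift along the tool's x, y, z in units of 25 mm (1.0 is 25 mm), a list of three; "turn": the turn, a rotation vector about the tool's x, y, z in rad, a list of three. In form: {"hand": [hand, ...], "offset": [[tx, ty, tz], ...], "turn": [[wx, wy, wz], ...]}. A call has 1 to 5 rows; each row shifts and turns the commanded pose from where the row before left it, along the tool's axes as they then stand; what a row does not reach is not made up. A row lasts 1/12 s, in which the tool goes at most 41.7 mm and 7.16 degrees, less where a joint would pass 70% of its speed; a pose out of reach is approached as far as the arm can. A call is refused whole if a number of a shift passes 1 or a number of a turn 0.125, either way. A call with a gripper value outside its range is refused whole. The fingers move at their own pace and stop on an object; "squeeze" is the grip in N (left out, the last holds). Time passes only in rows, so rows that do not move let the fingers close. It gives the time, the measured TCP pose, the force and the opening at its end, in the units of the state.
- manip.observe(): the state, without advancing time (a new reading comes with each control period).
- manip.snapshot(name): name is "side" or "top"; returns a dict with "frame" (420x560x3 uint8, blue, green, red), "depth" (420x560 float32, m along the optical axis (not along the pixel's ray), 0 where there is no reading), "mtx" (3x3 intrinsics, pixels), "extrinsics" (4x4, takes a point from camera to world coordinates). Camera axes: x right, y up, looking along -z (the intrinsics and any distortion apply to the point x, -y, -z); pixel columns grow to the right and rows downward; lengths in m; the calibration is good to about 2 mm. A picture is of the moment at which its call begins.
- manip.job_done(): hands the job in, once; it reports no verdict.
The state is a dict: "clock": time; "joint_pos": joint angles; "joint_velocities": joint speeds; "effort": joint torques, N m; "ee_pos": TCP position; "orientation": TCP orientation; "force": force on the tool from outside, world axes, zero at the start; "ft_torque": the same for the moment, N m; "grip_width": opening from 0.0 (shut) to 1.0 (fully open).
Only numpy, scipy, OpenCV 4.12 (cv2) and the standard library are available. Lean on these libraries where they do the work, as an engineer would, in place of code of your own. Each camera call takes 0.05 s, during which the arm holds its last target. There are 200 camera calls.

### The job

The coffee grinder has been cleaned and its upper burr carrier is back in the throat, but turned the wrong way, so it stands proud. Without lifting the carrier, push its finger bar round with a fingertip, either way, until the notch in its rim is over the locating dowel on the grinder's deck, then press down on the middle of the carrier until it is fully home, flush on the deck. Leave the hopper, the mug and the brush where they are.

Things in the scene. Friction and masses are not known exactly. Their poses are not given: they have to be found in the camera images.
- grinder: White coffee grinder standing firm on the worktop (it cannot move), hopper off: foot 185 x 124 mm, round head 132 mm across, flat black top deck 185 mm above the worktop with a round open throat 74 mm across in its middle. Origin on the worktop straight under the throat's axis; z up, -x towards the grinder's front (steel grounds cup), +y to the left when its back is ahead of you.
- throat (a point): Centre of the throat's mouth, level with the deck. Three sprung balls in the throat's wall carry the carrier at the start, so that it stands level, 9 mm proud, and turns with a push of 1 to 5 N on the bar. Lined up or not it stays up by itself; pressed on the boss with some 8 to 20 N it slides past the balls on to the deck and stays. Off the notch, the dowel stops it 6 mm above the deck.
- dowel (a point): Top of the locating dowel: a fixed upright steel pin 10 mm across and 6 mm high, tapering to 5 mm over its top 2.5 mm, on the deck at the front, 50 mm from the throat's axis (in the grinder's -x direction). The carrier's rim covers half of it; the other half shows outside the rim.
- burr_carrier: Upper burr carrier, loose, about 200 g: aluminium disc 100 mm across, 8 mm thick, with one notch in its rim, a black finger bar on top and a skirt below that sits in the throat with 1 mm play all round. Origin: centre of the disc's underside, z up, notch in its -x direction: lined up when its x axis points as the grinder's x axis. Origin 194 mm above the worktop at the start, 185 mm when home.
- notch (a point): Open end of the notch, on the rim 50 mm from the carrier's axis (its -x direction), level with the disc's top face. The notch is 13 mm wide at its floor, 16 mm at the rim, 7 mm deep; it goes over the dowel when turned to within about 3 degrees of it (a few degrees more by the dowel's taper).
- bar_end (a point): One end of the black finger bar, at half its height (the carrier's +y side, 46 mm from its axis). The bar runs through the carrier's axis along its y axis, at right angles to the notch: 92 mm long, 9 mm thick, 16 mm high, standing on the disc's top face (8 to 24 mm above the carrier's origin). Push either half sideways to turn the carrier.
- boss_top (a point): Centre of the top of the round black boss in the middle of the bar, 24 mm across at its foot, 18 mm on top, 30 mm above the carrier's origin: the place to press.
- hopper: Bystander: the grinder's clear plastic hopper, upside down on the worktop, 122 mm across at its mouth, 105 mm high. Origin at the centre of its underside.
- mug: Bystander: blue mug, 80 mm across, 101 mm high. Origin at the centre of its underside.
- brush: Bystander: blue dish brush, 269 mm long, lying on the worktop. Origin under its middle.

How it is judged:
By the outcome, as a careful person would: the job done as asked, in the order asked, and still so for the second after the job is handed in, with the robot touching nothing.
It also fails if it takes over 58 s, if anything falls off the work surface, if the arm or the gripper's body presses on something with over 40 N, if the wrist force passes 120 N, or if a joint passes its speed limit or range.

## Working session

There is one attempt and no reset: what is moved stays moved. The work goes in short steps, Python scripts to look and compute and a tool call to move; the robot and the scene stay as the last step left them, time stands still between calls to the robot, and variables do not carry over. Pictures are saved under pics/ and viewed, on a budget of 10 in all, crops included, one or two more only if the job needs it, and the job is handed in when it is done.

Besides the shell and the picture viewer there is one more tool, called after "Call:" as a command line: name --argument value ..., lists and objects as JSON in quotes. arm_command: Moves the arm, as the interface text tells. Its arguments: {"type":"object","properties":{"hand":{"type":"array","items":{"type":"number"}},"offset":{"type":"array","items":{"type":"array","items":{"type":"number"}}},"turn":{"type":"array","items":{"type":"array","items":{"type":"number"}}},"squeeze":{"type":"number"}},"required":["hand","offset","turn"]}

```bash
mkdir -p pics
python3 - <<'E'
from rig import manip
import cv2,numpy as np,pickle
d={}
for n in("top","side"):
    s=manip.snapshot(n); cv2.imwrite(f"pics/{n}0.png",s["frame"]); d[n]=s
    print(n,s["mtx"].tolist(),np.round(s["extrinsics"],3).tolist(),[k for k in s])
pickle.dump(d,open("s0.pkl","wb"))
o=manip.observe();print(o)
E
```

```text
top [[539.8817912672653, 0.0, 288.6070579153733], [0.0, 539.8817912672653, 211.10931734505914], [0.0, 0.0, 1.0]] [[-0.019, 0.994, -0.11, 0.332], [-1.0, -0.019, -0.001, -0.001], [-0.003, 0.11, 0.994, 1.769], [0.0, 0.0, 0.0, 1.0]] ['frame', 'depth', 'mtx', 'extrinsics']
side [[528.721924534525, 0.0, 289.03871316815065], [0.0, 528.721924534525, 211.91669062678392], [0.0, 0.0, 1.0]] [[0.943, 0.12, -0.309, 0.039], [-0.332, 0.332, -0.883, -1.435], [-0.003, 0.936, 0.353, 0.727], [0.0, 0.0, 0.0, 1.0]] ['frame', 'depth', 'mtx', 'extrinsics']
{'clock': 0.1, 'joint_pos': array([-1.30269564e+00,  9.17936155e-02,  1.23175763e+00,  9.31305191e-06,
        1.81975846e+00, -5.66854413e-02]), 'joint_velocities': array([ 1.32033867e-03, -1.70910001e-03, -2.61299301e-03,  5.36693373e-04,
       -4.43465930e-04,  7.89165854e-05]), 'effort': array([ 3.71029353e-03, -4.47859848e+01, -4.07568598e+01,  7.02475500e-02,
        2.85146304e-02, -1.21297121e-04]), 'ee_pos': array([ 0.19140692, -0.56838674,  0.22161833]), 'orientation': array([-0.57387792,  0.41305082, -0.41211052,  0.57464604]), 'force': array([ 0.09869983, -0.2651005 ,  0.27354964]), 'ft_torque': array([-0.01052533, -0.0544905 , -0.02930989]), 'grip_width': 0.9963881980947362}
```

View pics/top0.png

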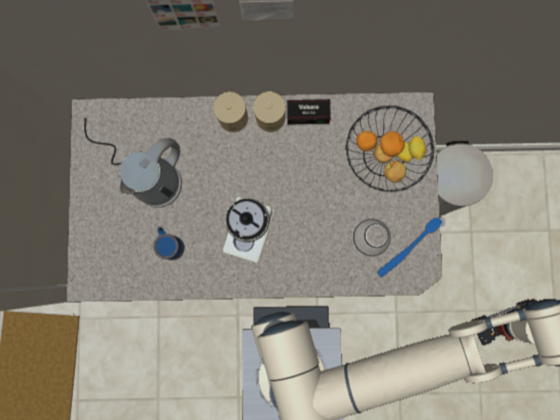

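View pics/side0.png

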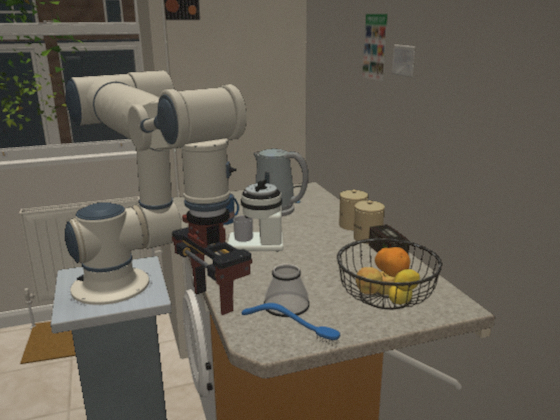

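Top view: grinder at about (246,218) with its cup towards the robot (243,243); the bar runs diagonally. Side view: carrier around (262,190). Now for enlarged crops of both and a plane measurement.

```bash
cat > h.py <<'E'
import numpy as np,cv2
from rig import manip
def ray(s,uv,z):
    K,E=s["mtx"],s["extrinsics"]; uv=np.atleast_2d(uv).astype(float)
    d=np.c_[(uv[:,0]-K[0,2])/K[0,0],-(uv[:,1]-K[1,2])/K[1,1],-np.ones(len(uv))]@E[:3,:3].T
    return E[:3,3]+d*((z-E[2,3])/d[:,2])[:,None]
def proj(s,P):
    K,E=s["mtx"],s["extrinsics"]; c=(np.atleast_2d(P)-E[:3,3])@E[:3,:3]
    return np.c_[K[0,0]*c[:,0]/-c[:,2]+K[0,2],-K[1,1]*c[:,1]/-c[:,2]+K[1,2]]
def crop(s,u0,v0,u1,v1,k): return cv2.resize(s["frame"][v0:v1,u0:u1],None,fx=k,fy=k,interpolation=cv2.INTER_CUBIC)
E
python3 - <<'E'
import pickle;from h import *
d=pickle.load(open("s0.pkl","rb"))
a=crop(d["top"],216,190,276,266,7);b=crop(d["side"],225,170,285,250,7)
h=max(len(a),len(b)); im=np.zeros((560,840,3),np.uint8); im[:a.shape[0],:420]=a; im[:b.shape[0],420:]=b
cv2.imwrite("pics/c0.png",im[:, :800])
print(ray(d["top"],[[246,218]],.2), d["top"]["depth"][210:226:3,238:256:3].round(3))
E
```

```text
[[0.48836784 0.12495883 0.2       ]] [[1.581 1.579 1.569 1.571 1.573 1.575]
 [1.558 1.583 1.58  1.579 1.577 1.579]
 [1.572 1.56  1.556 1.551 1.57  1.581]
 [1.574 1.578 1.556 1.548 1.568 1.576]
 [1.571 1.572 1.571 1.57  1.554 1.563]
 [1.572 1.57  1.564 1.568 1.566 1.562]]
```

View pics/c0.png

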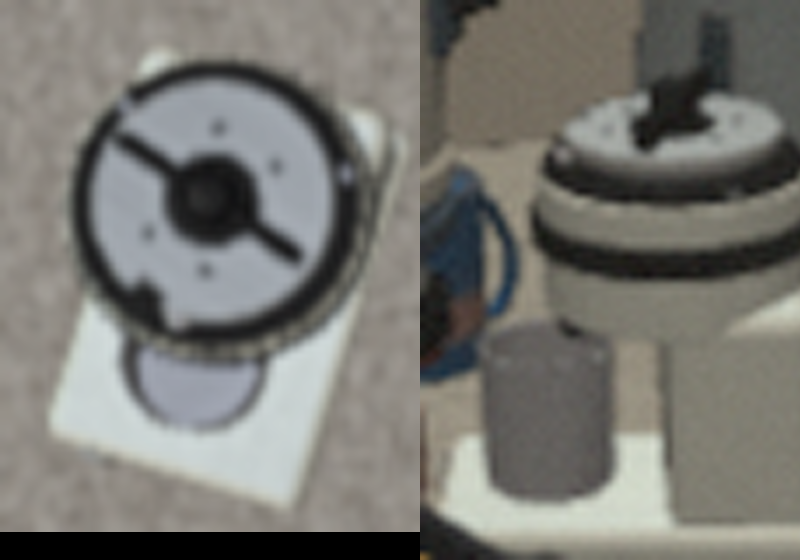

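Crop: disc centre about (212,195), bar ends (120,140)/(297,258), notch (145,292), dowel glint (180,322) just to the notch's right; foot front edge (50,430)-(290,505). Converting these.

```bash
cat > m.py <<'E'
import pickle;from h import *
d=pickle.load(open("s0.pkl","rb"))["top"]
f=lambda p:[216+(p[0]+.5)/7-.5,190+(p[1]+.5)/7-.5]
R=lambda p,z:ray(d,[f(p)],z)[0][:2]
# disc: bright low-sat fit by circle
a=crop(d,216,190,276,266,7); hsv=cv2.cvtColor(a,cv2.COLOR_BGR2HSV)
m=((hsv[...,2]>120)).astype(np.uint8); lab=cv2.connectedComponentsWithStats(m)
l=lab[1][230,120]; m=(lab[1]==l).astype(np.uint8); m2=(lab[1]==lab[1][150,290]).astype(np.uint8)|m
c=cv2.convexHull(np.vstack([x for x in cv2.findContours(m2,0,1)[0]]))[:,0]
P=np.array([R(p,.202) for p in c]); A=np.c_[2*P,np.ones(len(P))]; s=np.linalg.lstsq(A,(P**2).sum(1),rcond=None)[0]
print("disc c",s[:2],"r",np.sqrt(s[2]+s[:2]@s[:2]))
C=s[:2]; deg=lambda v:np.degrees(np.arctan2(v[1],v[0])).round(1)
print("boss",R((208,192),.22))
b1,b2=R((120,140),.218),R((297,258),.218); print("bar",b1,b2,"len",np.linalg.norm(b1-b2),"ang",deg(b1-b2))
n=R((145,292),.195);print("notch",n-C,deg(n-C),"+90",)
w=R((180,322),.191);print("dowel",w-C,np.linalg.norm(w-C),deg(w-C))
g=[R(p,.01) for p in((50,430),(290,505))];print("front edge",np.linalg.norm(g[0]-g[1]),"x axis",deg(g[0]-g[1])-90)
cup=R((200,370),.085);print("cup",cup-C,deg(cup-C))
E
python3 m.py
```

```text
disc c [0.46180501 0.12657967] r 0.14092942442904205
boss [0.48930929 0.12537861]
bar [0.51181421 0.16168454] [0.46149112 0.08917822] len 0.08825859420223024 ang 55.2
notch [-0.01139218  0.02757874] 112.4 +90
dowel [-0.02394429  0.01344363] 0.027460153026939018 150.7
front edge 0.11703527704049833 x axis -18.400000000000006
cup [-0.03840166  0.01423105] 159.7
```

Run:
```python
from h import *
from scipy.spatial.transform import Rotation as R
o=manip.observe();M=R.from_quat(o["orientation"]).as_matrix();print(M.round(3))
# plan: delta to (0.40,0.06,.33)
print((M.T@(np.array([.435,.12,.32])-o["ee_pos"])/.025).round(2))
```

```text
[[ 0.319 -0.     0.948]
 [-0.948  0.002  0.319]
 [-0.002 -1.     0.   ]]
[-22.99  -3.89  18.02]
```

Call:
arm_command --hand '[0,0,0,0,0]' --offset '[[-0.6,-0.9,0.5],[-1,-0.9,0.8],[-1,-0.9,0.8],[-1,-0.9,0.8],[-1,-0.4,0.8]]' --turn '[[0,0,0],[0,0,0],[0,0,0],[0,0,0],[0,0,0]]'

```text
clock: 0.52
ee_pos: [0.2427, -0.429, 0.3255]
orientation: [0.575, -0.412, 0.414, -0.574]
force: [0.5, 0.5, 1.2]
grip_width: 0.66
```

Call:
arm_command --hand '[0,0,0,0,0]' --offset '[[-1,0,0.8],[-1,0,0.8],[-1,0,0.8],[-1,0,0.8],[-1,0,0.8]]' --turn '[[0,0,0],[0,0,0],[0,0,0],[0,0,0],[0,0,0]]'

```text
clock: 0.93
ee_pos: [0.2974, -0.2782, 0.3222]
orientation: [-0.574, 0.413, -0.413, 0.574]
force: [0.9, -0.3, 0.3]
grip_width: 0.28
```

Call:
arm_command --hand '[0,0,0,0,0]' --offset '[[-1,0,0.8],[-1,0,0.8],[-1,0,0.8],[-1,0,0.8],[-1,0,0.8]]' --turn '[[0,0,0],[0,0,0],[0,0,0],[0,0,0],[0,0,0]]'

```text
clock: 1.35
ee_pos: [0.3523, -0.1279, 0.3224]
orientation: [0.574, -0.413, 0.413, -0.574]
force: [-0.2, -0.7, 0.0]
grip_width: 0.005
```

Call:
arm_command --hand '[0,0,0,0,0]' --offset '[[-1,0,0.8],[-1,0,0.8],[-1,0,0.8],[-1,0,0.8],[-0.5,0,0.4]]' --turn '[[0,0,0],[0,0,0],[0,0,0],[0,0,0],[0,0,0]]'

```text
clock: 1.77
ee_pos: [0.402, 0.0088, 0.3221]
orientation: [-0.575, 0.412, -0.411, 0.575]
force: [0.1, -0.7, 0.7]
grip_width: 0.005
```

Call:
arm_command --hand '[0,0,0,0,0]' --offset '[[0,0,0],[0,0,0],[0,0,0],[0,0,0],[0,0,0]]' --turn '[[0,-0.12,0],[0,-0.12,0],[0,-0.12,0],[0,-0.12,0],[0,-0.12,0]]'

```text
clock: 2.18
ee_pos: [0.4015, 0.0061, 0.3222]
orientation: [0.671, -0.223, 0.222, -0.671]
force: [0.3, 0.2, 0.4]
grip_width: 0.006
```

Call:
arm_command --hand '[0,0,0]' --offset '[[0,0,0],[0,0,0],[0,0,0]]' --turn '[[0,-0.12,0],[0,-0.065,0],[0,0,0]]'

```text
clock: 2.43
ee_pos: [0.4015, 0.006, 0.3223]
orientation: [0.689, -0.161, 0.16, -0.689]
force: [-0.2, 0.3, 0.4]
grip_width: 0.003
```

```bash
cat > go.py <<'E'
import sys;from h import *
from scipy.spatial.transform import Rotation as R
o=manip.observe();M=R.from_quat(o["orientation"]).as_matrix()
print(o["clock"],o["ee_pos"].round(4),o["force"].round(2),"\n",M.round(3))
t=np.array([float(x) for x in sys.argv[1:4]]);print("units",(M.T@(t-o["ee_pos"])/.025).round(3))
E
python3 go.py .444 .115 .26
```

```text
2.4333 [0.4015 0.006  0.3223] [-0.18  0.34  0.39] 
 [[ 0.897 -0.001  0.443]
 [-0.443  0.     0.897]
 [-0.001 -1.    -0.   ]]
units [-0.404  2.489  4.663]
```

Call:
arm_command --hand '[0,0,0,0,0]' --offset '[[-0.4,0.4,1],[0,0.5,1],[0,0.5,1],[0,0.5,1],[0,0.6,0.66]]' --turn '[[0,0,0],[0,0,0],[0,0,0],[0,0,0],[0,0,0]]'

```text
clock: 2.85
ee_pos: [0.445, 0.1165, 0.2594]
orientation: [-0.688, 0.162, -0.162, 0.688]
force: [0.1, 0.3, 0.2]
grip_width: 0.005
```

```bash
python3 go.py .444 .115 .209
python3 - <<'E'
from h import *
im=np.zeros((560,800,3),np.uint8)
a=manip.snapshot("side");b=manip.snapshot("top")
im[:,:400]=crop(a,222,130,302,242,5);c=crop(b,208,180,288,270,5);im[:450,400:]=c
cv2.imwrite("pics/c1.png",im)
for p in([.444,.115,.26],[.488,.1255,.224],[.444,.115,.209]):print(proj(a,p),proj(b,p))
E
```

```text
2.85 [0.445  0.1165 0.2594] [0.13 0.35 0.21] 
 [[ 0.895  0.     0.446]
 [-0.446  0.001  0.895]
 [-0.    -1.     0.001]]
units [-0.007  2.017 -0.072]
[[247.34708439 171.83045938]] [[247.97353745 231.59818304]]
[[260.11866846 180.44805628]] [[245.13301625 217.31514557]]
[[247.84426216 187.30260412]] [[249.34575447 232.8795436 ]]
```

View pics/c1.png

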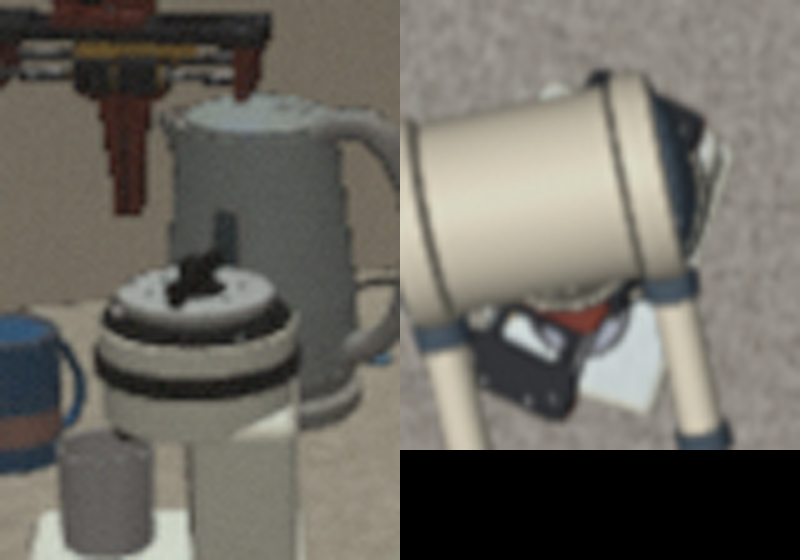

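Side crop: shut fingertip at (127,213), matching the projected TCP, hanging left of the bar's near half (boss at (197,255)); the top view is blocked by the arm. Lowering beside the bar and pushing gently.

Call:
arm_command --hand '[0,0,0,0]' --offset '[[0,0.8,-0.1],[0,0.8,0],[0,0.45,0],[0,0,0]]' --turn '[[0,0,0],[0,0,0],[0,0,0],[0,0,0]]'

```text
clock: 3.28
ee_pos: [0.4423, 0.1117, 0.2066]
orientation: [0.689, -0.163, 0.161, -0.688]
force: [0.6, -0.1, -0.0]
grip_width: 0.004
```

Call:
arm_command --hand '[0,0,0,0]' --offset '[[0.2,0,0],[0.2,0,0],[0.1,0,0],[0,0,0]]' --turn '[[0,0,0],[0,0,0],[0,0,0],[0,0,0]]'

```text
clock: 3.62
ee_pos: [0.4555, 0.1065, 0.21]
orientation: [-0.688, 0.161, -0.162, 0.688]
force: [-0.9, -0.7, 0.1]
grip_width: 0.006
```

Call:
arm_command --hand '[0,0,0]' --offset '[[0.1,0,0],[0.1,0,0],[0,0,0]]' --turn '[[0,0,0],[0,0,0],[0,0,0]]'

```text
clock: 3.87
ee_pos: [0.4594, 0.1045, 0.209]
orientation: [0.688, -0.162, 0.162, -0.688]
force: [-0.1, -0.1, -0.6]
grip_width: 0.006
```

Call:
arm_command --hand '[0,0,0,0]' --offset '[[0.1,0,0],[0.1,0,0],[0,0,0],[0,0,0]]' --turn '[[0,0,0],[0,0,0],[0,0,0],[0,0,0]]'

```text
clock: 4.2
ee_pos: [0.4636, 0.1024, 0.2088]
orientation: [0.688, -0.162, 0.162, -0.688]
force: [0.9, 0.3, -0.3]
grip_width: 0.009
```

```bash
python3 go.py .47 .1 .209
python3 - <<'E'
from h import *
a=manip.snapshot("side");b=manip.snapshot("top")
im=np.zeros((560,800,3),np.uint8)
im[:,:480]=crop(a,230,160,290,230,8);im[:320,480:]=crop(b,228,200,268,240,8)
cv2.imwrite("pics/c2.png",im)
E
```

```text
4.2 [0.4636 0.1024 0.2088] [ 0.9   0.33 -0.26] 
 [[ 0.896 -0.     0.445]
 [-0.445 -0.     0.896]
 [-0.    -1.    -0.   ]]
units [ 0.274 -0.008  0.027]
```

View pics/c2.png

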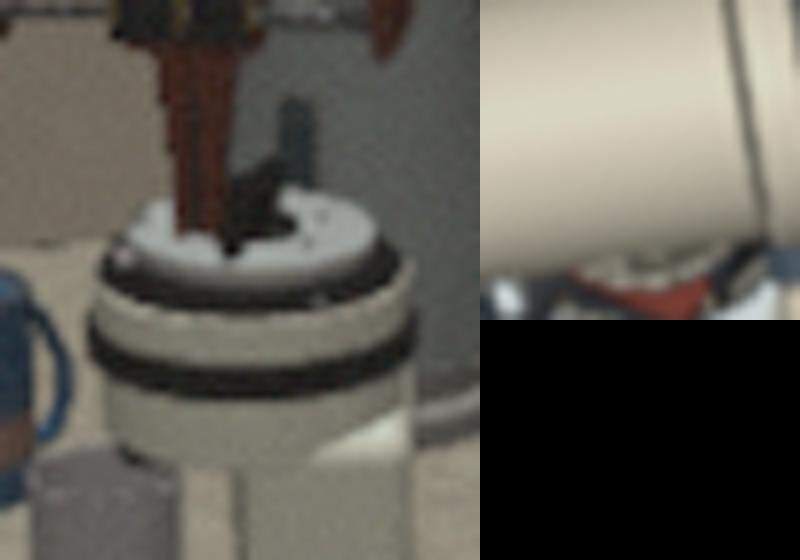

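Side crop: fingertip (178–228, 230) just against the near bar end (232,245); the top view is still blocked. Predicting where that bar end should appear at each angle.

Run:
```python
from h import *
import pickle
a=pickle.load(open("s0.pkl","rb"))["side"]
cv2.imwrite("pics/c3.png",np.hstack([crop(a,240,165,285,205,8),crop(manip.snapshot("side"),240,165,285,205,8)]))
C=np.array([.4895,.125])
for t in(55,60,65,70,72,75):
    u=np.radians(t);e=C-.046*np.array([np.cos(u),np.sin(u)])
    p=proj(a,np.r_[e,.210])[0];print(t,p.round(1),((p-[240,165])*8+3.5).round())
```

```text
55 [256.1 188.9] [132. 195.]
60 [257.3 189. ] [142. 196.]
65 [258.5 189.1] [152. 196.]
70 [259.8 189.1] [162. 196.]
72 [260.3 189.1] [166. 196.]
75 [261.1 189.1] [172. 196.]
```

View pics/c3.png

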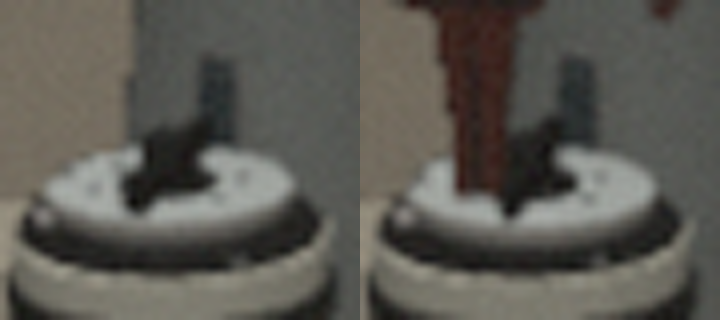

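Left (before): bar end at (134,195); right (now): (153,200) — turned about 9°. Pushing about 5 mm more, then backing off and looking.

Call:
arm_command --hand '[0,0,0,0]' --offset '[[0.1,0,0],[0.1,0,0],[0,0,0],[0,0,0]]' --turn '[[0,0,0],[0,0,0],[0,0,0],[0,0,0]]'

```text
clock: 4.68
ee_pos: [0.4681, 0.1002, 0.2089]
orientation: [0.688, -0.162, 0.162, -0.688]
force: [-1.0, -0.2, 1.0]
grip_width: 0.006
```

Call:
arm_command --hand '[0,0,0,0,0]' --offset '[[-0.3,0,0],[-0.5,0,0],[-0.2,-1,0],[0,-1,-0.4],[0,-1,-1]]' --turn '[[0,0,0],[0,0,0],[0,0,0],[0,0,0],[0,0,0]]'

```text
clock: 5.1
ee_pos: [0.4293, 0.0814, 0.2838]
orientation: [-0.689, 0.161, -0.16, 0.689]
force: [0.1, -0.4, 0.3]
grip_width: 0.004
```

Call:
arm_command --hand '[0,0,0,0,0]' --offset '[[0,0,-1],[0,0,-1],[0,0,-1],[0,0,-1],[0,0,-1]]' --turn '[[0,0,0],[0,0,0],[0,0,0],[0,0,0],[0,0,0]]'

```text
clock: 5.52
ee_pos: [0.3734, -0.0325, 0.284]
orientation: [0.688, -0.161, 0.162, -0.688]
force: [0.3, -1.4, 0.6]
grip_width: 0.008
```

Call:
arm_command --hand '[0,0,0,0,0]' --offset '[[0,0,-1],[0,0,-1],[0,0,-1],[0,0,-0.5],[0,0,0]]' --turn '[[0,0,0],[0,0,0],[0,0,0],[0,0,0],[0,0,0]]'

```text
clock: 5.93
ee_pos: [0.3344, -0.1116, 0.2841]
orientation: [0.688, -0.163, 0.163, -0.688]
force: [-0.9, -0.2, 0.1]
grip_width: 0.005
```

```bash
python3 go.py .49 .125 .24
python3 - <<'E'
from h import *
import pickle
a=manip.snapshot("side");b=manip.snapshot("top");pickle.dump(dict(side=a,top=b),open("s1.pkl","wb"))
im=np.zeros((480,800,3),np.uint8)
im[:,:480]=crop(b,216,190,276,250,8);im[:320,480:]=crop(a,240,165,280,205,8)
cv2.imwrite("pics/c4.png",im)
C=np.array([.4895,.125])
for t in(155,162,170):
    u=np.radians(t);e=np.r_[C+.05*np.array([np.cos(u),np.sin(u)]),.19]
    print(t,proj(a,e),(proj(a,e)-[240,165])*8+3.5+[480,0],(proj(b,e)-[216,190])*8+3.5)
E
```

```text
5.9333 [ 0.3344 -0.1116  0.2841] [-0.94 -0.19  0.06] 
 [[ 0.894  0.     0.448]
 [-0.448 -0.001  0.894]
 [ 0.001 -1.    -0.001]]
units [ 1.322  1.757 11.252]
155 [[245.54976754 190.08810431]] [[527.89814033 204.20483449]] [[189.1974981  351.32958809]]
162 [[245.33419674 190.68250915]] [[526.17357391 208.96007319]] [[204.75896421 357.12845794]]
170 [[245.37048508 191.36319903]] [[526.46388064 214.40559228]] [[223.28215511 361.37209225]]
```

View pics/c4.png

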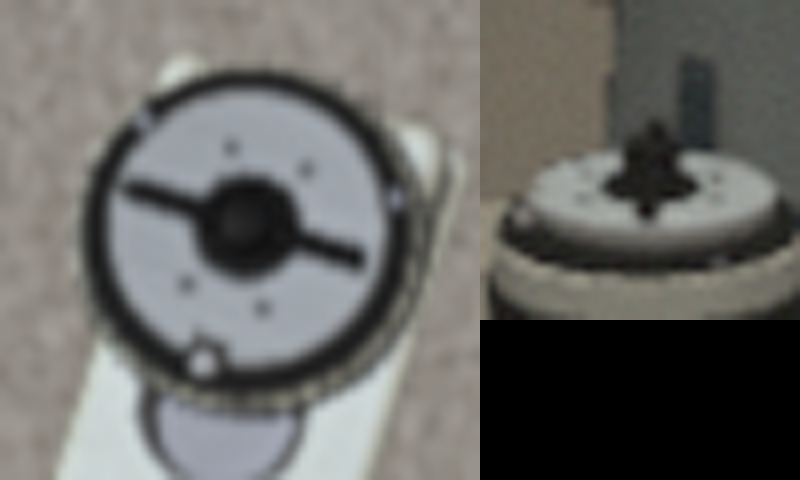

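Top crop: the dowel (204,360) now sits inside the notch, whose dark floor shows both sides (192–226, 345); bar ends at (125,188)/(362,260). Measuring the angle more finely.

Run:
```python
from h import *
import pickle
d=pickle.load(open("s1.pkl","rb"))["top"]
k=8;f=lambda P:np.array([216,190])+(np.array(P,float)+.5)/k-.5
g=cv2.cvtColor(crop(d,216,190,276,250,k),cv2.COLOR_BGR2GRAY)
def fine(name,C):
    yy,xx=np.mgrid[0:480,0:480];W=ray(d,f(np.c_[xx.ravel(),yy.ravel()]),.216)[:,:2]-C
    r=np.hypot(*W.T);m=(g.ravel()<90)&(r>.017)&(r<.044)
    # keep bar only: near axis
    ax=np.radians(72);n=W@[-np.sin(ax),np.cos(ax)];m&=abs(n)<.010
    w=np.clip(110-g.ravel()[m].astype(float),0,None)
    X=W[m]-np.average(W[m],0,w);S=(X*w[:,None]).T@X;v=np.linalg.eigh(S)[1][:,1];v*=np.sign(v[1])
    print(name,m.sum(),"ctr",np.average(W[m],0,w)+C,"bar ang",np.degrees(np.arctan2(v[1],v[0])))
fine("bar",np.array([.4895,.125]))
B=ray(d,f([[245,222]]),.224)[0];D=ray(d,f([[204,360]]),.190)[0];print("boss",B,"dowel",D)
v=(D-B)[:2];print("dowel r,ang",np.hypot(*v),np.degrees(np.arctan2(v[1],v[0])))
gg=ray(d,f([[345,480],[462,180],[60,475],[100,345]]),.012)[:,:2]
for p,q in((0,1),(2,3)):
  v=gg[q]-gg[p];print("foot side",np.degrees(np.arctan2(v[1],v[0])))
print(g[335:372:4,180:236:4])
```

```text
bar 3686 ctr [0.48724731 0.1204746 ] bar ang 71.64381248590175
boss [0.48794854 0.12246652 0.224     ] dowel [0.44089958 0.14073876 0.19      ]
dowel r,ang 0.050472562702679025 158.77550167435354
foot side -22.13769238266052
foot side -17.52962851359249
[[164 165 155 134 117 114 121 129 139 146 153 157 161 165]
 [153 154 143 122 103  98 102 108 119 127 136 143 151 159]
 [133 132 121 104  90  90  93  94  97 100 109 122 139 153]
 [108 106  99  93  90  97 100  93  86  80  87 104 128 147]
 [ 78  80  85  94 106 118 121 111  94  77  75  93 120 141]
 [ 56  63  80 104 128 144 146 135 113  88  76  88 114 134]
 [ 41  55  83 116 147 164 163 152 127  96  76  80 100 119]
 [ 38  56  88 123 153 167 165 155 130 100  75  72  84 100]
 [ 33  50  82 117 148 161 157 147 124  95  69  60  63  74]
 [ 33  45  71 102 129 139 136 127 107  83  60  48  46  52]]
```

Run:
```python
from h import *
import pickle
from scipy.ndimage import map_coordinates as mc
from scipy.optimize import least_squares as ls
for nm in("s0.pkl","s1.pkl"):
    d=pickle.load(open(nm,"rb"))["top"];g=cv2.cvtColor(d["frame"],cv2.COLOR_BGR2GRAY).astype(float)
    C=np.array([.4885,.124]);r=np.linspace(.042,.058,65);E=[];A=[]
    for t in np.radians(np.arange(0,360,3)):
        u=np.array([np.cos(t),np.sin(t)]);p=proj(d,np.c_[C+r[:,None]*u,np.full(65,.202)])
        h=mc(g,[p[:,1],p[:,0]],order=1);i=np.where(h<110)[0]
        if len(i) and i[0]>3:E.append(C+r[i[0]]*u)
    E=np.array(E);s=ls(lambda x:np.hypot(*(E-x[:2]).T)-x[2],[*C,.05],loss="soft_l1",f_scale=.001).x
    print(nm,len(E),"disc",s)
    # azimuth profile at r=47mm on the disc top: notch gap
    for rr,z in((.0450,.202),(.0475,.202)):
        t=np.arange(130,190,3);p=proj(d,np.c_[s[:2]+rr*np.c_[np.cos(np.radians(t)),np.sin(np.radians(t))],np.full(len(t),z)])
        print(rr,dict(zip(t.tolist(),mc(g,[p[:,1],p[:,0]],order=1).astype(int).tolist())))
    if nm=="s1.pkl":
        P=d["frame"][228:242,236:246];gg=g[228:242,236:246]
        w=np.clip(gg-115,0,None);yy,xx=np.mgrid[228:242,236:246];m=(np.hypot(xx-241,yy-234.6)<2.6);w=w*m
        c=[(xx*w).sum()/w.sum(),(yy*w).sum()/w.sum()];D=ray(d,[c],.190)[0][:2];v=D-s[:2]
        print(c,"dowel r",np.hypot(*v),"ang",np.degrees(np.arctan2(v[1],v[0])))
```

```text
s0.pkl 111 disc [0.48765477 0.12519729 0.05019617]
0.045 {130: 163, 133: 150, 136: 122, 139: 86, 142: 71, 145: 63, 148: 75, 151: 95, 154: 125, 157: 156, 160: 163, 163: 166, 166: 164, 169: 163, 172: 163, 175: 165, 178: 166, 181: 166, 184: 165, 187: 164}
0.0475 {130: 150, 133: 141, 136: 107, 139: 69, 142: 41, 145: 39, 148: 43, 151: 65, 154: 109, 157: 142, 160: 158, 163: 159, 166: 156, 169: 151, 172: 150, 175: 150, 178: 151, 181: 152, 184: 152, 187: 152}
s1.pkl 112 disc [0.48834239 0.12359485 0.05009797]
0.045 {130: 164, 133: 164, 136: 163, 139: 164, 142: 165, 145: 165, 148: 162, 151: 149, 154: 114, 157: 100, 160: 100, 163: 93, 166: 85, 169: 106, 172: 134, 175: 156, 178: 163, 181: 163, 184: 163, 187: 163}
0.0475 {130: 151, 133: 149, 136: 149, 139: 148, 142: 150, 145: 149, 148: 150, 151: 131, 154: 104, 157: 93, 160: 116, 163: 109, 166: 90, 169: 91, 172: 117, 175: 142, 178: 147, 181: 148, 184: 149, 187: 148}
[np.float64(240.82584269662922), np.float64(234.84831460674158)] dowel r 0.05146087709344415 ang 159.7100677159258
```

Disc radius fits (50.1 mm); the notch is at about 162°, the dowel at 160–161.6° (also per the foot's edge), so it is lined up within the fit. Going over the boss.

```bash
python3 go.py .488 .124 .27
```

```text
6.0333 [ 0.3354 -0.1101  0.284 ] [ 0.18 -0.17  0.74] 
 [[ 0.895  0.001  0.446]
 [-0.446  0.     0.895]
 [ 0.001 -1.     0.   ]]
units [ 1.287  0.565 11.104]
```

Call:
arm_command --hand '[0,0,0,0,0]' --offset '[[0.3,0,1],[0.3,0,1],[0.3,0,1],[0.3,0,1],[0.1,0,1]]' --turn '[[0,0,0],[0,0,0],[0,0,0],[0,0,0],[0,0,0]]'

```text
clock: 6.45
ee_pos: [0.4213, -0.0105, 0.2835]
orientation: [-0.688, 0.161, -0.161, 0.689]
force: [1.2, -0.3, 0.3]
grip_width: 0.004
```

Call:
arm_command --hand '[0,0,0,0,0]' --offset '[[0,0,1],[0,0,1],[0,0,1],[0,0,1],[0,0,1]]' --turn '[[0,0,0],[0,0,0],[0,0,0],[0,0,0],[0,0,0]]'

```text
clock: 6.87
ee_pos: [0.4759, 0.1021, 0.2837]
orientation: [-0.688, 0.161, -0.161, 0.689]
force: [0.8, 0.4, 0.4]
grip_width: 0.003
```

Call:
arm_command --hand '[0,0,0,0,0]' --offset '[[0,0.1,0.8],[0,0.2,0.3],[0,0.2,0],[0,0,0],[0,0,0]]' --turn '[[0,0,0],[0,0,0],[0,0,0],[0,0,0],[0,0,0]]'

```text
clock: 7.28
ee_pos: [0.4875, 0.1233, 0.2709]
orientation: [0.689, -0.162, 0.161, -0.688]
force: [-0.3, -0.5, 0.3]
grip_width: 0.007
```

```bash
python3 go.py .488 .124 .227
python3 - <<'E'
from h import *
cv2.imwrite("pics/c5.png",crop(manip.snapshot("side"),235,150,285,210,8))
E
```

```text
7.2833 [0.4875 0.1233 0.2709] [-0.25 -0.49  0.25] 
 [[ 0.896 -0.001  0.445]
 [-0.445 -0.001  0.896]
 [-0.001 -1.    -0.001]]
units [0.009 1.756 0.034]
```

View pics/c5.png

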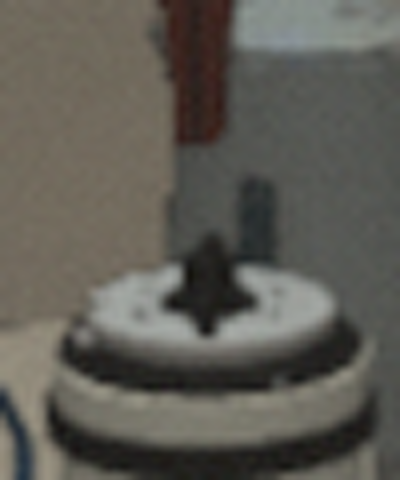

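Side crop: tip centre (199,140), boss (208,245): tip about 3 mm to the left by this view; the top view says 0. I split the difference, then press.

Call:
arm_command --hand '[0,0,0,0,0]' --offset '[[0.07,0.6,0],[0,0.6,0],[0,0.5,0],[0,0.1,0],[0,0,0]]' --turn '[[0,0,0],[0,0,0],[0,0,0],[0,0,0],[0,0,0]]'

```text
clock: 7.75
ee_pos: [0.4891, 0.1222, 0.226]
orientation: [0.688, -0.162, 0.162, -0.688]
force: [0.1, -0.5, 0.7]
grip_width: 0.003
```

Call:
arm_command --hand '[0,0,0,0,0]' --offset '[[0,0.06,0],[0,0.06,0],[0,0.06,0],[0,0.06,0],[0,0,0]]' --turn '[[0,0,0],[0,0,0],[0,0,0],[0,0,0],[0,0,0]]'

```text
clock: 8.17
ee_pos: [0.4899, 0.1231, 0.2213]
orientation: [-0.688, 0.161, -0.162, 0.689]
force: [0.0, -0.3, 3.3]
grip_width: 0.004
```

Call:
arm_command --hand '[0,0,0,0,0]' --offset '[[0,0.06,0],[0,0.06,0],[0,0.06,0],[0,0.06,0],[0,0,0]]' --turn '[[0,0,0],[0,0,0],[0,0,0],[0,0,0],[0,0,0]]'

```text
clock: 8.58
ee_pos: [0.4898, 0.1231, 0.2149]
orientation: [-0.688, 0.161, -0.162, 0.689]
force: [-0.5, 0.0, 4.1]
grip_width: 0.006
```

Call:
arm_command --hand '[0,0,0]' --offset '[[0,0.06,0],[0,0,0],[0,0,0]]' --turn '[[0,0,0],[0,0,0],[0,0,0]]'

```text
clock: 8.83
ee_pos: [0.4898, 0.1231, 0.2147]
orientation: [-0.688, 0.161, -0.162, 0.689]
force: [-2.2, -0.2, 10.5]
grip_width: 0.006
```

Call:
arm_command --hand '[0,0,0,0]' --offset '[[0,0.08,0],[0,0.06,0],[0,0,0],[0,0,0]]' --turn '[[0,0,0],[0,0,0],[0,0,0],[0,0,0]]'

```text
clock: 9.17
ee_pos: [0.4899, 0.1231, 0.2145]
orientation: [-0.688, 0.16, -0.163, 0.689]
force: [-6.2, -1.8, 21.7]
grip_width: 0.005
```

Call:
arm_command --hand '[0,0,0,0,0]' --offset '[[0,-0.3,0],[0,-0.8,0],[0,-1,0],[0,-1,0],[0,0,-1]]' --turn '[[0,0,0],[0,0,0],[0,0,0],[0,0,0],[0,0,0]]'

```text
clock: 9.58
ee_pos: [0.4799, 0.1027, 0.2905]
orientation: [-0.688, 0.159, -0.162, 0.69]
force: [1.2, 0.4, 1.1]
grip_width: 0.007
```

Call:
arm_command --hand '[0,0,0,0,0]' --offset '[[0,0,-1],[0,0,-1],[0,0,-1],[0,0,-1],[0,0,-1]]' --turn '[[0,0,0],[0,0,0],[0,0,0],[0,0,0],[0,0,0]]'

```text
clock: 10.0
ee_pos: [0.4221, -0.0121, 0.286]
orientation: [0.689, -0.162, 0.161, -0.688]
force: [-0.7, 0.2, -1.1]
grip_width: 0.005
```

Call:
arm_command --hand '[0,0,0,0,0]' --offset '[[0,0,-1],[0,0,-1],[0,0,-1],[0,0,-1],[0,0,0]]' --turn '[[0,0,0],[0,0,0],[0,0,0],[0,0,0],[0,0,0]]'

```text
clock: 10.42
ee_pos: [0.377, -0.1035, 0.2863]
orientation: [0.689, -0.163, 0.162, -0.688]
force: [0.3, -0.2, 0.4]
grip_width: 0.006
```

Run:
```python
from h import *
a=manip.snapshot("side");b=manip.snapshot("top")
im=np.zeros((480,800,3),np.uint8)
im[:,:480]=crop(b,216,190,276,250,8);im[:320,480:]=crop(a,240,165,280,205,8)
cv2.imwrite("pics/c6.png",im)
import pickle
e=pickle.load(open("s1.pkl","rb"))
for n,s in(("top",b),):
    m=slice(212,216),slice(232,262);print("depth change disc",np.median((s["depth"]-e[n]["depth"])[205:232,233:258]))
```

```text
depth change disc 0.0074179173
```

View pics/c6.png

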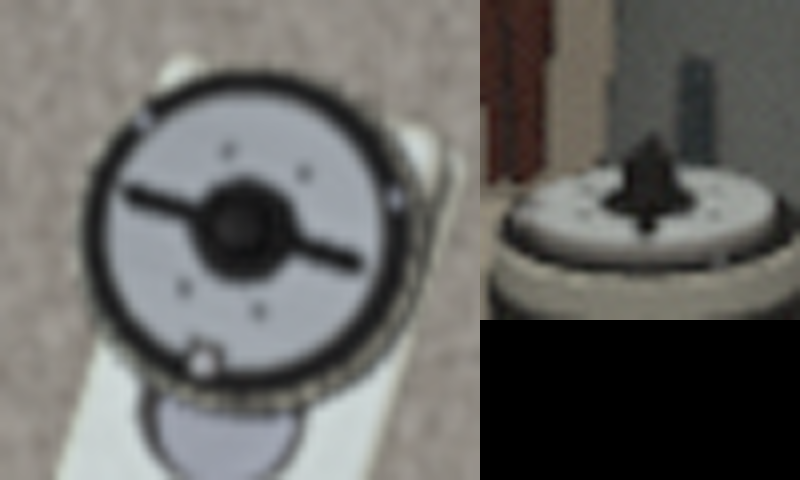

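Top crop: the dowel (204,360) stands in the notch, level with the disc; side crop: the disc has dropped (rim foot 240→255). Checking the drop and level by depth sector, over several frames.

```bash
python3 - <<'E'
from h import *
import pickle
T=[manip.snapshot("top") for _ in range(6)];D=np.mean([t["depth"] for t in T],0);e=pickle.load(open("s1.pkl","rb"))["top"]["depth"]
s=T[0];K,E=s["mtx"],s["extrinsics"]
v,u=np.mgrid[195:250,220:275]
def Z(d):
    d=d[v,u];c=np.stack([(u-K[0,2])/K[0,0]*d,-(v-K[1,2])/K[1,1]*d,-d],-1);return c@E[:3,:3].T+E[:3,3]
W=Z(D);W0=Z(e);x=W[...,0]-.488;y=W[...,1]-.124;r=np.hypot(x,y);t=np.degrees(np.arctan2(y,x))%360
m=(r>.018)&(r<.043)&(abs(x*-.95+y*.31)>.010)
A=np.c_[x[m],y[m],np.ones(m.sum())];z=W[...,2][m]
for lo in range(0,360,60):
    k=m&(t>=lo)&(t<lo+60);print(lo,k.sum(),"z",np.median(W[...,2][k]).round(4),"before",np.median(W0[...,2][k]).round(4))
k=(r>.0525)&(r<.062);print("deck ring z",np.median(W[...,2][k]),np.median(W0[...,2][k]))
print("plane",np.linalg.lstsq(A,z,rcond=None)[0])
E
python3 go.py .488 .124 .2
```

```text
0 82 z 0.1937 before 0.1999
60 43 z 0.1933 before 0.2015
120 95 z 0.1935 before 0.2021
180 84 z 0.1933 before 0.2016
240 46 z 0.1935 before 0.1998
300 88 z 0.1933 before 0.1995
deck ring z 0.18498336923204517 0.18388289735486685
plane [-0.20723741 -0.12773082  0.20292733]
10.8167 [ 0.3787 -0.1002  0.2867] [0.16 0.54 0.62] 
 [[ 0.896 -0.     0.443]
 [-0.443  0.     0.896]
 [-0.    -1.     0.   ]]
units [-0.056  3.47   9.974]
```

```bash
python3 -c "
from rig import manip;print(manip.job_done())"
```

```text
the job is handed in; nothing more can be done
None
```

The burr carrier is turned onto the dowel and pressed home, and I have handed the job in. I pushed the near half of the finger bar about 17° anticlockwise with the shut fingertips, without lifting the carrier. I then pressed on the boss with up to about 22 N and moved the arm clear. The clock stood at about 10.8 s of the 58 s allowed.

**Home and level:** Six averaged depth pictures put the disc's top at 193.3–193.7 mm in all six sectors, against 193 mm when home. The deck reads 185.0 mm. The fingertip stopped at about 214.7 mm, against 215 mm for the boss when home. The dowel shows inside the notch.

**Checks that disagreed:**
- **Notch and dowel angle:** before pressing, these differed by 0–3° depending on the method. The notch still went over the dowel.
- **Boss position:** the side and top views differed by about 3 mm, so I pressed midway between them.
- **Level fit:** a plane fitted to all the depth points gave an impossible tilt, probably from stray edge pixels. I did not use it and relied on the sector medians.

I never sent the arm near the hopper, mug or brush, but I did not re-measure where they stand afterwards.

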